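# Unlatch and open the guard gate of a test fixture

### The job

Open the guard gate of the test fixture so that the module inside can be reached: take the steel latch bar by its thumb tab, feel it up out of its keeper without forcing it against the keeper, swing the gate wide open to its stop and let go. Leave the module and the other things lying about where they are.

Things in the scene. Friction and masses are not known exactly. Their poses are not given: they have to be found in the camera images.
- fixture: test fixture fixed to the bench: dark base 210 x 290 x 12 mm, clear guard walls 120 mm high at rear and sides, two front posts 164 mm high. Origin: centre of the base's underside, on the bench. x from gate to rear (shut gate's mid plane at x = -106 mm), y along the gate towards the hinge post, z up. The bench in front of the gate is clear.
- gate_hinge (a point): point on the gate's upright hinge line at the height of its top edge, 164 mm over the bench; fixture frame (-106, 115, 164) mm. The gate, a dark frame with a clear pane, 12 mm thick and 150 mm high, reaches from 4 to 216 mm from the hinge line; 0.5 kg, slight hinge friction: it stays where it is left. The bar is past the lip at 0.1 rad.
- gate (a joint): gate angle in rad, 0 shut; grows as the free edge swings out towards -x of the fixture (clockwise seen from above); stop at 1.45.
- latch_bar: steel gravity latch bar on the gate's front, 8 mm thick, 16 high, 212 long, 0.28 kg. Origin: pivot, at mid-height, 60 mm from the hinge line, 16 mm in front of the gate's mid plane, 152 mm over the bench. Turns about the gate's normal from its rest 0.15 rad below level to 0.15 above. -y points to the nose, z up. Its weight (about 3 N at the tab) holds it down behind the catch block's lip.
- thumb_tab (a point): grip centre of the thumb tab, an upright steel plate 10 mm thick (along the gate's normal), 24 mm wide, on the bar, rising over the gate's top edge; bar frame (0, -80, 56) mm, mid-thickness, 18 mm below the tab's top, 32 mm above the gate's top edge. Pinched from above, one finger before and one behind; tilts with the bar. The catch bends under 11 N from the bar's nose (24 N at the tab).
- keeper: dark plate on the latch post, origin 144 mm over the bench, where the underside of a level bar passes. On it an aluminium catch block, 18 mm wide, clamped at a height set by hand, up to 15 mm up or down and not measured: front lip, over it a 20.5 mm high opening, then a cap. Lifted until it just bears on the cap, the 16 mm bar clears the lip by 4.5 mm (2 mm at the tab).
- module: black power module 100 x 130 x 55 mm standing inside the fixture; leave it alone. Origin: centre of its underside.
- screwdriver_grip (a point): a screwdriver lying on the bench on the hinge side of the fixture; leave it alone. The point is on its handle.
- meter: white hand meter 150 x 44 x 24 mm lying on the bench on the hinge side; leave it alone. Origin: centre of its underside.
- screw_jar: clear jar, 52 mm across and 60 mm high, standing on the bench on the keeper's side; leave it alone. Origin: centre of its underside.

How it is judged:
By the outcome, as a careful person would: the job done as asked, in the order asked, and still so for the second after the job is handed in, with the robot touching nothing.
It also fails if it takes over 72 s, if anything falls off the work surface, if the arm or the gripper's body presses on something with over 40 N, if the wrist force passes 120 N, or if a joint passes its speed limit or range.

### The arm

A 6-joint arm with a two-finger parallel gripper is mounted at the origin on the work surface. World frame = base frame: x ahead of the robot, y to its left, z up, the work surface at z = 0. Lengths are in m, angles in degrees, forces in N, time in s.
With the tool pointing down it reaches from about 0.35 to 0.875 m from the base axis. Payload 4.2 kg.
Tool frame: the origin (TCP) lies midway between the tips of the shut fingers; the grasp point (between the pads) lies 19 mm behind it; z points along the fingers, y is the line along which they close (so a half turn about z gives the same grasp; the last joint's range is limited). The gripper opens to 87 mm and grips with 3 to 60 N. Pads are 19 mm wide; open, the fingers measure 117 mm over their backs; the gripper's body (75 mm by 190 mm) begins 51 mm behind the grasp point.
Start: joints at [-58.35, 22.042, 0.453, 0, -68.411, -14.817], TCP at [0.181, -0.598, 0.223] pointing down, gripper open.
Joint ranges: [-179.83, 179.83], [-69.29, 118.12], [-61.27, 80.66], [-181.25, 117.63], [-171.15, -9.14], [-177.46, 177.46]. Speed limits (degrees/s): [159.86, 159.86, 180, 180, 180, 180].

### API

Orientations are given as [roll, pitch, yaw] about the fixed x, y, z axes, in that order (R = Rz(yaw) Ry(pitch) Rx(roll)).
In Python, from workcell import env gives the robot as it stands. The module is installed in compiled form; this text tells all that it offers. Calls block until the motion is done:
- env.goto(position, orientation): joint-space move of the TCP to a pose.
- env.move_straight(position, rotation=None, rate=0.15, force_limit=None): straight line of the TCP; rotation=None keeps the orientation; rate is the mean speed in m/s. With force_limit (N) it stops when the force on the tool has changed by that much, and returns True; else False.
- env.set_joints(angles): joint-space move.
- env.gripper_to(opening, grasp_force=None): opening from 0.0 (shut) to 1.0 (fully open); grasp_force is the grip in N (None keeps the last); returns when the fingers have stopped.
- env.dwell(seconds).
- env.inverse_kinematics(position, orientation): joint angles nearest the present ones, or None.
- env.read_state(): the state.
- env.grab_frame(name): name is "side" or "top" or "wrist"; returns a dict with "image" (384x512x3 uint8, blue, green, red), "fx", "fy", "cx", "cy" (pixels), "position" and "orientation" of the camera in the world. Camera axes: x right, y up, looking along -z (the intrinsics and any distortion apply to the point x, -y, -z); pixel columns grow to the right and rows downward; lengths in m; the calibration is good to about 2 mm. A picture is of the moment at which its call begins. There is no depth.
A pose or a line that the arm cannot do raises env.Unreachable and nothing moves.
- env.close_job(): hands the job in; it is judged then, once.
Trained networks look in a picture, given as the dict that the camera call returned (one of the last four; its "shot" number tells which), for a name from the list of things; names that differ only in an ending like _2 or _b are one class to them, and where a whole thing is asked for, a point or a joint stands for the part that bears it (a point fixed in the world has none). Each returns a list of dicts, best first, with "score" (0 to 1); they miss things now and then, are a little off and sometimes report something else, mostly with a low value. They report only what shows in the picture. A call takes as long as a camera call.
- env.search_frame(picture, thing): "xyz" ([x, y, z] in m, in world coordinates, good to about 4 mm: the middle of the surface that is visible of it).
- env.trace(picture, thing): "mask" (384x512 bool, what is visible of it).
The state is a dict: "clock": time; "joint_positions": joint angles; "qvel": joint speeds; "joint_torque": joint torques, N m; "position": TCP position; "tool_rot": TCP orientation; "force": force on the tool from outside, world axes, zero at the start; "wrist_torque": the same for the moment, N m; "opening": opening from 0.0 (shut) to 1.0 (fully open); "finger_force": force on a finger pad.
Only numpy, scipy, OpenCV 4.12 (cv2) and the standard library are available. Lean on these libraries where they do the work, as an engineer would, in place of code of your own. Each camera call takes 0.05 s, during which the arm holds its last target. There are 200 camera calls.

## Working session

There is one attempt and no reset: what is moved stays moved. The work goes in short steps, each a Python script; the robot and the scene stay as the last script left them, time stands still between calls to the robot, and variables do not carry over. Pictures are saved under pics/ and viewed, at most 10 in all, crops included, and the job is handed in when it is done.

```bash
mkdir -p pics; ls; python3 - <<'E'
from workcell import env
import cv2
for n in ["top","side"]:
    f=env.grab_frame(n); cv2.imwrite(f"pics/{n}0.png",f["image"])
    print(n,{k:v for k,v in f.items() if k!="image"})
    for t in ["fixture","thumb_tab","keeper","latch_bar","gate_hinge","gate","module","screw_jar","meter"]:
        print(t,[([round(float(a),4) for a in d["xyz"]],round(float(d["score"]),2)) for d in env.search_frame(f,t)[:2]])
print(env.read_state())
E
```

```text
pics
top {'fx': 419.03968865341875, 'fy': 419.03968865341875, 'cx': 253.74024156372676, 'cy': 194.2912937227818, 'position': array([0.39731177, 0.0863453 , 1.25272486]), 'orientation': array([ 13.40375097,  -0.21077678, -93.94136544]), 'shot': 1}
fixture [([0.6834, 0.1149, 0.0204], 0.77)]
thumb_tab [([0.556, 0.0991, 0.154], 0.73), ([0.6825, 0.1131, 0.0191], 0.47)]
keeper []
latch_bar [([0.5577, 0.0988, 0.151], 0.76)]
gate_hinge [([0.5706, 0.1222, 0.156], 0.79)]
gate [([0.5684, 0.1246, 0.1566], 0.79)]
module [([0.6779, 0.103, 0.0648], 0.56)]
screw_jar [([0.5694, 0.1195, 0.1573], 0.65), ([0.537, -0.0959, 0.0582], 0.54)]
meter [([0.6706, 0.3922, 0.0235], 0.66)]
side {'fx': 468.8720463028937, 'fy': 468.8720463028937, 'cx': 258.85798088684703, 'cy': 193.82950714909398, 'position': array([0.43880712, 1.07624923, 0.88007384]), 'orientation': array([  53.17196148,   -0.94157808, -168.04885981]), 'shot': 2}
fixture [([0.6798, 0.1734, 0.0762], 0.63)]
thumb_tab [([0.5588, 0.1032, 0.1584], 0.96)]
keeper [([0.5443, 0.0092, 0.1563], 0.78)]
latch_bar [([0.5541, 0.1025, 0.1586], 0.91)]
gate_hinge [(
[... 228 characters left out ...]
 0.64)]
{'clock': 1.0, 'joint_positions': array([-5.83476080e+01,  2.20392595e+01,  4.52759977e-01, -1.19290904e-03,
       -6.84113825e+01, -1.48171848e+01]), 'qvel': array([-0.03733496,  0.02180718, -0.06167152,  0.00373979, -0.09167637,
       -0.01399937]), 'joint_torque': array([ 1.35164423e-04, -3.90471554e+01,  1.87625045e+01,  4.22444299e+00,
        1.54996652e-02, -1.89241808e-05]), 'position': array([ 0.1810387 , -0.59817839,  0.22257342]), 'tool_rot': array([-1.79998236e+02,  1.61400411e-03, -1.63165232e+02]), 'force': array([ 0.54577686, -0.16985035,  0.92734138]), 'wrist_torque': array([ 0.04891049, -0.05239161, -0.06299445]), 'finger_force': 0.0, 'opening': 0.9951434852593447}
```

View pictures.

View pics/top0.png

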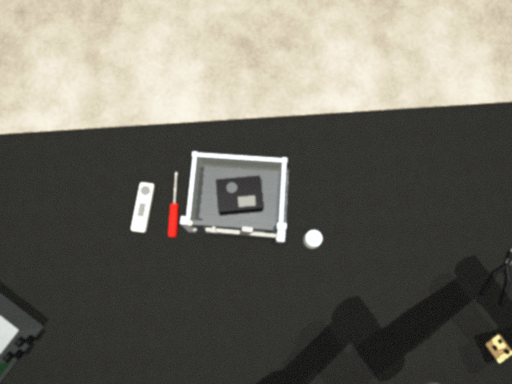

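View pics/side0.png

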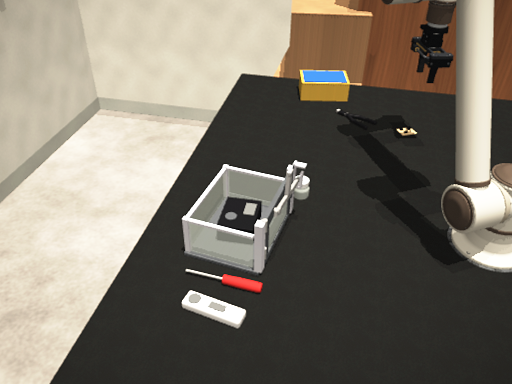

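```bash
cat > h.py <<'E'
import numpy as np, cv2
from scipy.spatial.transform import Rotation as R
def ray(f,u,v):
    d=np.array([(u-f["cx"])/f["fx"],-(v-f["cy"])/f["fy"],-1])
    return np.array(f["position"]),R.from_euler("xyz",f["orientation"],degrees=True).as_matrix()@d
def atz(f,u,v,z):
    p,d=ray(f,u,v); return p+d*(z-p[2])/d[2]
def proj(f,P):
    q=R.from_euler("xyz",f["orientation"],degrees=True).as_matrix().T@(np.asarray(P)-f["position"])
    return np.array([f["cx"]+f["fx"]*q[0]/-q[2], f["cy"]-f["fy"]*q[1]/-q[2]])
def crop(im,x0,y0,w,h,s,name): cv2.imwrite(name,cv2.resize(im[y0:y0+h,x0:x0+w],None,fx=s,fy=s,interpolation=cv2.INTER_CUBIC))
E
python3 - <<'E'
from h import *
a=cv2.imread("pics/top0.png"); b=cv2.imread("pics/side0.png")
A=cv2.resize(a[140:260,170:330],None,fx=5,fy=5,interpolation=cv2.INTER_CUBIC)
cv2.imwrite("pics/c1.png",A)
crop(b,175,150,150,125,5,"pics/c2.png")
E
```

```text
(no output)
```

View pics/c1.png

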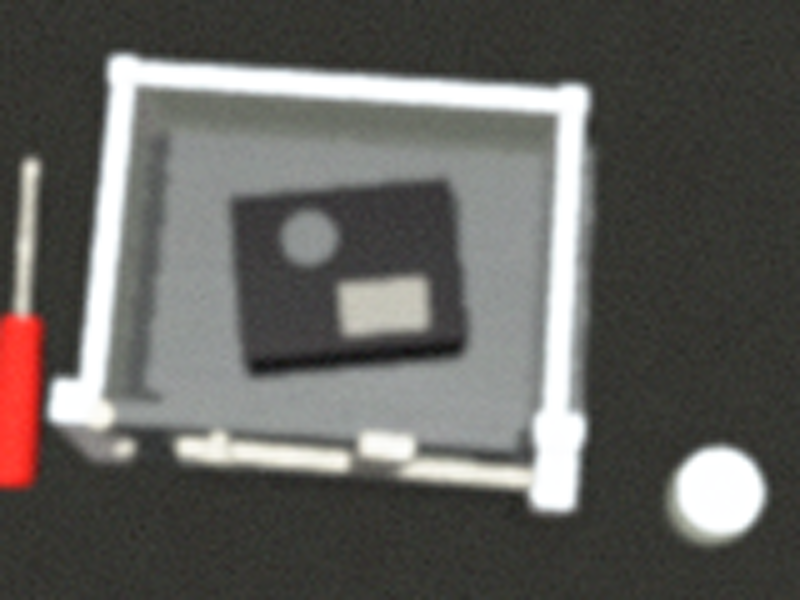

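View pics/c2.png

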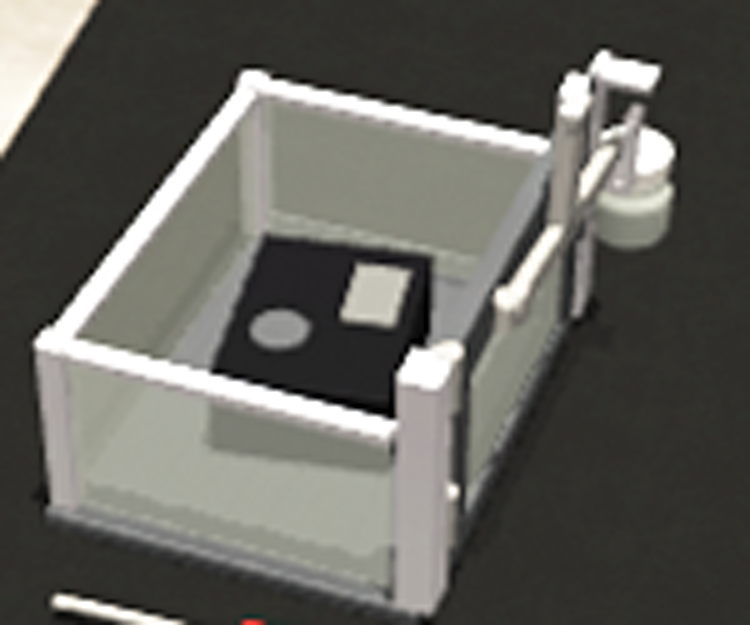

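Top crop: the tab's top is at about (247.6,229), the hinge post at (185.6,220), the latch post at (281.6,226) and the rear wall's corners at (194.4,153.6) and (284.4,159.6). The side crop shows the bar tilted nose-down into the catch block on the latch post, with the gate shut.

```bash
python3 - <<'E'
from h import *
f={'fx':419.03968865341875,'fy':419.03968865341875,'cx':253.74024156372676,'cy':194.2912937227818,'position':np.array([0.39731177,0.0863453,1.25272486]),'orientation':np.array([13.40375097,-0.21077678,-93.94136544])}
c=lambda u,v:(170+u/5,140+v/5)
np.set_printoptions(precision=4,suppress=True)
L=atz(f,*c(122,70),.12);Rr=atz(f,*c(572,100),.12);H=atz(f,*c(78,401),.164);K=atz(f,*c(558,432),.164);T=atz(f,*c(388,445),.213);B0=atz(f,*c(180,447),.16)
print(L,Rr,H,K,T,B0)
for a,b in((L,Rr),(H,K)):
    d=(a-b)[:2];print(np.linalg.norm(d),np.degrees(np.arctan2(-d[0],d[1])))
E
```

```text
[0.7952 0.2238 0.12  ] [ 0.7601 -0.03    0.12  ] [0.5981 0.2482 0.164 ] [ 0.5645 -0.0025  0.164 ] [0.5562 0.087  0.213 ] [0.5707 0.1961 0.16  ]
0.2561958605809632 -7.874726182923758
0.2528689657077364 -7.641311661962455
```

```bash
cat >> h.py <<'E'
YAW=np.radians(-7.8)
HP=np.array([.5926,.2334])
PHI_SIGN=-1
def pose(theta,phi,flip,lift=0.,hp=None,yaw=None,along=-.080,off=.016,up=.056):
    """TCP pose for gripping the tab: bar angle theta (up +), gate angle phi; lift along tool axis"""
    hp=HP if hp is None else hp; yaw=YAW if yaw is None else yaw
    G=R.from_euler("z",yaw-phi)                      # gate frame: x to rear, y to hinge
    B=G*R.from_euler("x",-theta)                     # nose (-y) up for +theta
    piv=np.array([hp[0],hp[1],.152])+G.apply([-off,-.060,0])
    tab=piv+B.apply([0,along,up])
    T=B*R.from_euler("xyz",[180,0,90 if flip else -90],degrees=True)
    z=T.apply([0,0,1])
    return tab+z*(.019-lift), T.as_euler("xyz",degrees=True)
E
python3 - <<'E'
from h import *
from workcell import env
np.set_printoptions(precision=3,suppress=True)
for fl in (0,1):
    for th,ph,l in((-.15,0,.15),(-.15,0,0),(0.1,0,0),(0.1,.2,0),(-.15,.8,0),(-.15,1.45,0),(-.15,1.45,.1)):
        p=pose(th,ph,fl,l); print(fl,p[0],p[1],env.inverse_kinematics(*p))
E
```

```text
0 [0.554 0.07  0.325] [180.      8.594 -97.8  ] [ 19.359  11.398   2.551  -7.833 -77.322 -25.693]
0 [0.557 0.092 0.177] [180.      8.594 -97.8  ] [ 21.461  17.42  -10.618  -8.839 -58.045 -24.833]
0 [0.558 0.101 0.197] [180.    -5.73 -97.8 ] [ 29.131  18.632 -10.682   5.084 -64.225 -39.284]
0 [0.533 0.11  0.197] [ 180.      -5.73  -109.259] [ 30.918  17.    -12.687   4.053 -64.776 -52.047]
0 [0.467 0.161 0.177] [ 180.       8.594 -143.637] [ 38.042   7.572 -27.392   0.346 -46.446 -91.898]
0 [0.448 0.252 0.177] [-180.       8.594  179.121] [  51.48    10.025  -27.607    9.241  -47.467 -148.322]
0 [0.433 0.252 0.276] [-180.       8.594  179.121] [  53.107    3.873  -19.273    7.868  -62.001 -147.39 ]
1 [0.554 0.07  0.325] [180.     -8.594  82.2  ] [ 19.359  11.398   2.551  -7.833 -77.322 154.307]
1 [0.557 0.092 0.177] [180.     -8.594  82.2  ] [ 21.461  17.42  -10.618  -8.839 -58.045 155.167]
1 [0.558 0.101 0.197] [180.     5.73  82.2 ] [ 29.131  18.632 -10.682   5.084 -64.225 140.716]
1 [0.533 0.11  0.197] [180.      5.73   70.741] [ 30.918  17.    -12.687   4.053 -64.776 127.953]
1 [0.467 0.161 0.177] [180.     -8.594  36.363] [ 38.042   7.572 -27.392   0.346 -46.446  88.102]
1 [0.448 0.252 0.177] [180.     -8.594  -0.879] [ 51.48   10.025 -27.607   9.241 -47.467  31.678]
1 [0.433 0.252 0.276] [180.     -8.594  -0.879] [ 53.107   3.873 -19.273   7.868 -62.001  32.61 ]
```

```bash
python3 - <<'E'
from h import *
from workcell import env
import pickle
env.goto(*pose(-.15,0,0,.15))
fs=[env.grab_frame(n) for n in("wrist","top","side")]
pickle.dump(fs,open("fs1.pkl","wb"))
for f,n in zip(fs,("wrist","top","side")):
    m=env.trace(f,"thumb_tab"); s=env.search_frame(f,"thumb_tab")
    print(n,f["position"],[(np.round(d["xyz"],4),round(d["score"],2)) for d in s],[(d["score"],int(d["mask"].sum())) for d in m])
cv2.imwrite("pics/w1.png",fs[0]["image"]); print(env.read_state()["clock"],env.read_state()["force"])
E
```

```text
wrist [ 0.53995891 -0.02760443  0.4737825 ] [(array([0.558 , 0.0797, 0.1555]), 0.67), (array([0.6811, 0.0969, 0.0669]), 0.59)] [(0.78, 1520)]
top [0.39731177 0.0863453  1.25272486] [(array([0.5488, 0.0522, 0.1383]), 0.58)] [(0.66, 55)]
side [0.43880712 1.07624923 0.88007384] [(array([0.5594, 0.1033, 0.1598]), 0.92)] [(0.95, 463)]
4.1667 [-0.1465658   0.17160026 -0.14309192]
```

View pics/w1.png

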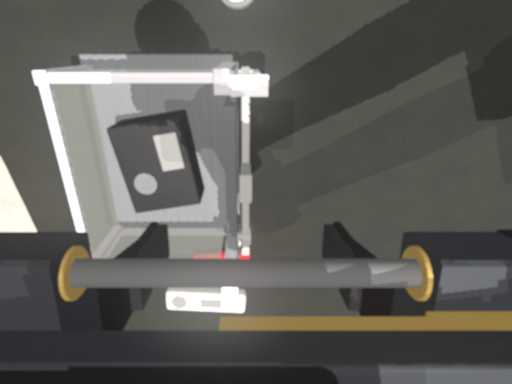

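The wrist view shows the tab at about (246,183), midway between the fingers (insides at about 166 and 325). The bar runs up to the catch at (240,80). Next I hold the model against it.

```bash
python3 - <<'E'
from h import *
import pickle
f=pickle.load(open("fs1.pkl","rb"))[0]
np.set_printoptions(precision=1,suppress=True)
G=R.from_euler("z",YAW);B=G*R.from_euler("x",.15);piv=np.array([*HP,.152])+G.apply([-.016,-.06,0])
im=cv2.resize(f["image"][50:270,180:300],None,fx=5,fy=5,interpolation=cv2.INTER_CUBIC)
def dot(P,col):
    u,v=proj(f,P);print(u,v);cv2.circle(im,(int((u-180)*5+2),int((v-50)*5+2)),3,col,-1)
for x in(-.005,.005):
    for y in(-.068,-.092): dot(piv+B.apply([x,y,.074]),(0,0,255))
for x in(-.004,.004):
    for y in(-.03,-.14,-.175): dot(piv+B.apply([x,y,.008]),(0,255,0))
for x in(-.006,.006):
    for y in (-.004,-.216): dot(np.array([*HP,.164])+G.apply([x,y,0]),(255,0,0))
cv2.imwrite("pics/w1c.png",im[:,:][:600] if 0 else cv2.resize(im,None,fx=.54,fy=.54))
E
```

```text
249.8647019718157 199.35760301861347
249.9793730904084 173.96723409997506
239.0227497315567 199.3548621130668
238.88381421025645 173.96442303068244
248.05405530425932 213.37248419813906
248.33531496583268 115.89888519617372
248.43585839258142 81.0544656076557
241.1499825811892 213.37074088853495
240.80315448888825 115.89696752324946
240.6791719549688 81.0524849660585
236.62600356072443 277.795447689592
234.16981512950684 103.97555446144311
227.0194936399648 277.79303529479193
221.76765763931002 103.97239372207738
```

View pics/w1c.png

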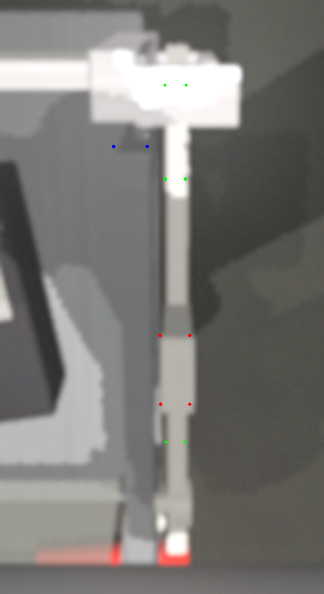

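```bash
cat >> h.py <<'E'
HP=HP+R.from_euler("z",YAW).apply([-.0008,.0014,0])[:2]
E
python3 - <<'E'
from h import *
from workcell import env
np.set_printoptions(precision=2,suppress=True)
env.gripper_to(.5)
print(env.move_straight(*pose(-.15,0,0,.03)))
print(env.move_straight(*pose(-.15,0,0,0),rate=.05,force_limit=8))
print(env.read_state()["force"])
env.gripper_to(0,grasp_force=15); env.dwell(.3)
s=env.read_state();print(s["force"],s["wrist_torque"],s["opening"]*87,s["finger_force"],s["clock"])
f=env.grab_frame("wrist");cv2.imwrite("pics/w2.png",f["image"])
E
```

```text
False
False
[ 0.35 -0.35 -0.13]
[ 1.43 -0.04 -0.25] [-0.28 -0.11 -0.2 ] 9.928748473995732 14.99758721600756 7.825
```

View pics/w2.png

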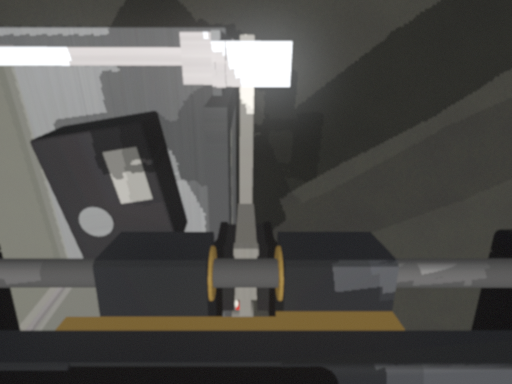

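The tab is gripped: 9.9 mm between the pads, and side force is small. Next I feel it up in 1 mm steps.

```bash
python3 - <<'E'
from h import *
from workcell import env
np.set_printoptions(precision=1,suppress=True)
env.gripper_to(0,grasp_force=25)
f0=env.read_state()["force"]; base=None
th=-.15; log=[]
while th<.13:
    th+=.01
    hit=env.move_straight(*pose(th,0,0),rate=.012,force_limit=6)
    env.dwell(.1)
    F=env.read_state()["force"]; log.append(F[2])
    print(round(th,3),hit,F-f0)
    ref=np.median(log[2:-1]) if len(log)>4 else -3.3
    if hit or F[2]<ref-3.5: break
s=env.read_state();print(s["clock"],s["opening"]*87,s["position"]-pose(th,0,0)[0])
E
```

```text
-0.14 False [ 1.2 -0.9 -1. ]
-0.13 False [ 2.1 -0.7 -1.6]
-0.12 False [ 1.7 -0.7 -0.7]
-0.11 False [ 1.2 -0.1 -1.6]
-0.1 False [ 0.9 -0.7 -1.4]
-0.09 False [ 0.2 -1.1 -2. ]
-0.08 False [ 0.1 -0.2 -2.3]
-0.07 False [ 0.4 -0.4 -2.9]
-0.06 False [ 1.  -0.9 -2.3]
-0.05 False [ 0.2 -0.7 -1.7]
-0.04 False [ 1.2  0.4 -2.2]
-0.03 False [ 0.2 -0.4 -2.3]
-0.02 False [ 0.9  0.1 -1.5]
-0.01 False [ 0.6 -0.4 -2.1]
0.0 False [ 1.  -0.6 -1. ]
0.01 False [ 0.  -1.6 -3. ]
0.02 False [ 1.  -0.3 -1.9]
0.03 False [ 0.7 -1.1 -2.4]
0.04 False [ 0.3 -1.3 -1.5]
0.05 False [ 0.8 -1.2 -1.6]
0.06 False [ 1.2 -0.6 -2.5]
0.07 False [ 0.6  0.  -2. ]
0.08 False [ 1.6 -0.8 -1.4]
0.09 False [ 2.4 -2.3 -3.1]
0.1 False [ 2.  -3.7 -6.6]
16.8417 10.04611966572113 [-0. -0. -0.]
```

Contact with the cap shows near 0.09 rad. I ease down to the middle of the clearance and swing out gently.

```bash
python3 - <<'E'
from h import *
from workcell import env
np.set_printoptions(precision=1,suppress=True)
th=.078
env.move_straight(*pose(th,0,0),rate=.012); env.dwell(.15)
print(env.read_state()["force"])
for ph in np.r_[np.arange(.02,.21,.03),.25,.3]:
    hit=env.move_straight(*pose(th,ph,0),rate=.03,force_limit=7)
    F=R.from_euler("z",-(YAW-ph)).apply(env.read_state()["force"])
    print(round(ph,2),hit,F)
    if hit: break
f=env.grab_frame("wrist");cv2.imwrite("pics/w3.png",f["image"]);print(env.read_state()["clock"])
E
```

```text
[ 1.5 -0.9 -4.4]
0.02 False [ 1.3 -0.4 -4.7]
0.05 False [ 1.3 -0.8 -3.3]
0.08 False [ 1.  -1.1 -4.2]
0.11 False [ 1.6 -0.8 -5.8]
0.14 False [ 1.4 -0.4 -5.6]
0.17 False [ 1.5  0.8 -5.2]
0.2 False [ 1.6  0.3 -5.7]
0.25 False [ 2.6  1.5 -8. ]
0.3 False [ 0.7  2.6 -7.6]
20.1167
```

View pics/w3.png

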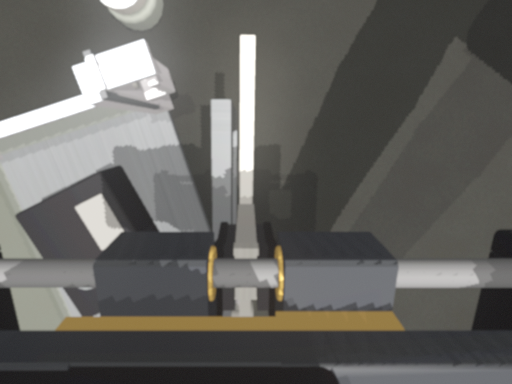

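The gate is ajar about 0.3 rad; the bar's nose (247,40) is clear of the catch (115,75). I lower the bar while swinging on to the stop.

```bash
python3 - <<'E'
from h import *
from workcell import env
np.set_printoptions(precision=1,suppress=True)
def st(ph): 
    s=env.read_state(); return R.from_euler("z",-(YAW-ph)).apply(s["force"])
for ph in np.arange(.35,1.41,.05):
    th=max(-.145,.078-(ph-.3)*.6)
    hit=env.move_straight(*pose(th,ph,0),rate=.04,force_limit=12)
    F=st(ph); print(round(ph,2),hit,F)
    if hit or np.linalg.norm(F)>25: break
else:
    for ph in (1.42,1.44,1.46,1.48):
        hit=env.move_straight(*pose(-.145,ph,0),rate=.02,force_limit=6)
        print(ph,hit,st(ph))
        if hit: break
s=env.read_state();print(s["clock"],s["opening"]*87)
E
```

```text
0.35 False [ 1.1  3.3 -8.5]
0.4 False [ 1.3  5.1 -9.1]
0.45 False [ 1.6  5.  -8.2]
0.5 False [ 3.1  4.9 -8.2]
0.55 False [ 1.8  6.1 -8.8]
0.6 False [ 1.8  6.1 -8.4]
0.65 False [ 1.1  6.1 -8.9]
0.7 False [ 2.3  6.5 -8.4]
0.75 False [ 1.3  7.6 -8.2]
0.8 False [ 1.5  6.2 -9.3]
0.85 False [ 0.9  7.8 -9.4]
0.9 False [ 1.3  7.5 -9.3]
0.95 False [ 0.6  7.1 -8.4]
1.0 False [ 1.5  8.6 -8.9]
1.05 False [  0.6   7.7 -10.1]
1.1 False [  0.8   7.8 -10. ]
1.15 False [  1.2   9.3 -10.1]
1.2 False [ 1.7  8.2 -9.9]
1.25 False [ 1.9  8.  -9.3]
1.3 False [ 0.3  8.7 -8.3]
1.35 False [ 1.   8.2 -8.5]
1.4 False [-0.   9.4 -9.1]
1.42 False [-0.2  8.8 -9.7]
1.44 False [-0.   9.6 -9.5]
1.46 False [ 1.5  9.2 -8.3]
1.48 True [2.7 1.2 0. ]
28.5583 10.111887518767336
```

```bash
python3 - <<'E'
from h import *
from workcell import env
np.set_printoptions(precision=1,suppress=True)
for ph in (1.48,1.49,1.50,1.51,1.52):
    hit=env.move_straight(*pose(-.145,ph,0),rate=.015,force_limit=8)
    env.dwell(.1); s=env.read_state(); F=R.from_euler("z",-(YAW-ph)).apply(s["force"])
    print(ph,hit,F,s["position"],s["opening"]*87)
    if hit or F[0]>10: break
f=env.grab_frame("wrist");cv2.imwrite("pics/w4.png",f["image"])
f=env.grab_frame("top");a=cv2.resize(f["image"][140:300,150:330],None,fx=2.4,fy=2.4)
w=cv2.resize(cv2.imread("pics/w4.png"),(800-a.shape[1],int(384*(800-a.shape[1])/512)))
c=np.zeros((max(a.shape[0],w.shape[0]),800,3),np.uint8);c[:a.shape[0],:a.shape[1]]=a;c[:w.shape[0],a.shape[1]:]=w
cv2.imwrite("pics/m4.png",c);print(env.read_state()["clock"])
E
```

```text
1.48 True [ 3.  -0.1  4.7] [0.4 0.3 0.2] 9.996912113076444
28.9917
```

View pics/m4.png

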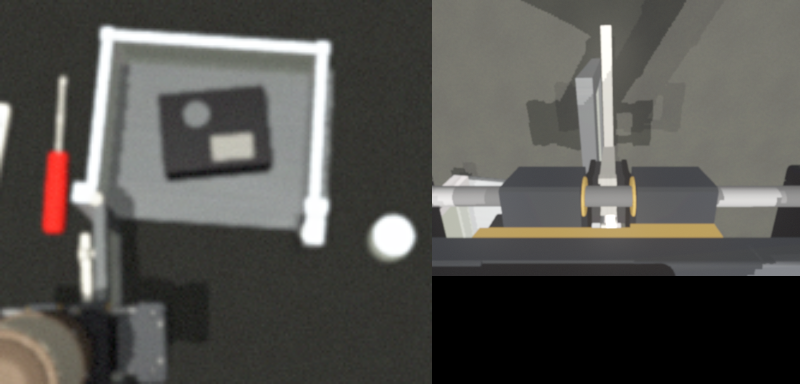

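The top view shows the gate swung out about square to its opening, with jar, screwdriver and module where they were. I test the stop with a short push.

```bash
python3 - <<'E'
from h import *
from workcell import env
np.set_printoptions(precision=4,suppress=True)
s=env.read_state(); p=np.array(s["position"]); ph=1.46
print(p,s["tool_rot"],pose(-.145,1.46,0),pose(-.145,1.48,0))
t=R.from_euler("z",YAW-ph).apply([-1,0,0])
for k in range(1,7):
    q=p+t*.001*k+[0,0,.0006]
    hit=env.move_straight(q,rate=.01,force_limit=12); env.dwell(.1)
    s=env.read_state();F=R.from_euler("z",-(YAW-ph)).apply(s["force"]);print(k,hit,F,s["opening"]*87)
    if hit or F[0]>10:break
print(s["clock"])
E
```

```text
[0.4488 0.2532 0.1768] [-179.4751    8.3059  177.6462] (array([0.4479, 0.2546, 0.1771]), array([-180.    ,    8.3079,  178.5482])) (array([0.4484, 0.2574, 0.1771]), array([180.    ,   8.3079, 177.4022]))
1 False [4.4809 3.08   0.0933] 10.003699810908907
2 False [ 7.0931  4.2139 -0.6668] 10.13053630020384
3 False [9.2567 3.7772 0.2534] 10.193762608198638
4 False [11.3844  5.7937  1.8955] 10.1957590463726
30.5417
```

```bash
python3 - <<'E'
from h import *
from workcell import env
np.set_printoptions(precision=3,suppress=True)
s=env.read_state(); p=np.array(s["position"]); ph=1.46
t=R.from_euler("z",YAW-ph).apply([-1,0,0])
env.move_straight(p-t*.003,rate=.02)
env.gripper_to(.4); env.dwell(.3)
s=env.read_state();print(s["force"],s["finger_force"],s["opening"])
p=np.array(s["position"]);z=R.from_euler("xyz",s["tool_rot"],degrees=True).apply([0,0,1])
print(env.move_straight(p-.09*z,rate=.08,force_limit=15))
env.move_straight(p-.09*z+[0,-.0,.06],rate=.15)
env.goto([.38,-.25,.33],[180,0,-150])
env.dwell(.3)
f=env.grab_frame("top");a=cv2.resize(f["image"][140:320,150:330],None,fx=3,fy=3,interpolation=cv2.INTER_CUBIC)
G=R.from_euler("z",YAW)
for g,col in((1.45,(0,0,255)),(1.40,(0,255,0))):
    for x in(-.006,.006):
        q=[proj(f,np.array([*HP,.164])+R.from_euler("z",YAW-g).apply([x,y,0])) for y in(-.004,-.216)]
        print(g,q)
        cv2.line(a,*[tuple(int(v) for v in (k-[150,140])*3+1) for k in q],col,1)
g=f["image"];g=cv2.resize(g[140:320,150:330],None,fx=1.4,fy=1.4)
c=np.zeros((540,800,3),np.uint8);c[:,:540]=a;c[:252,540:792]=g
cv2.imwrite("pics/m5.png",c);print(env.read_state()["clock"],env.read_state()["force"])
E
```

```text
[-0.039 -0.149  0.605] 0.0 0.40426419981319833
False
1.45 [array([188.468, 223.785]), array([189.938, 307.263])]
1.45 [array([193.042, 223.546]), array([194.726, 306.998])]
1.4 [array([188.549, 223.891]), array([194.249, 307.037])]
1.4 [array([193.113, 223.427]), array([199.024, 306.525])]
36.0917 [-0.907  0.105 -0.431]
```

View pics/m5.png

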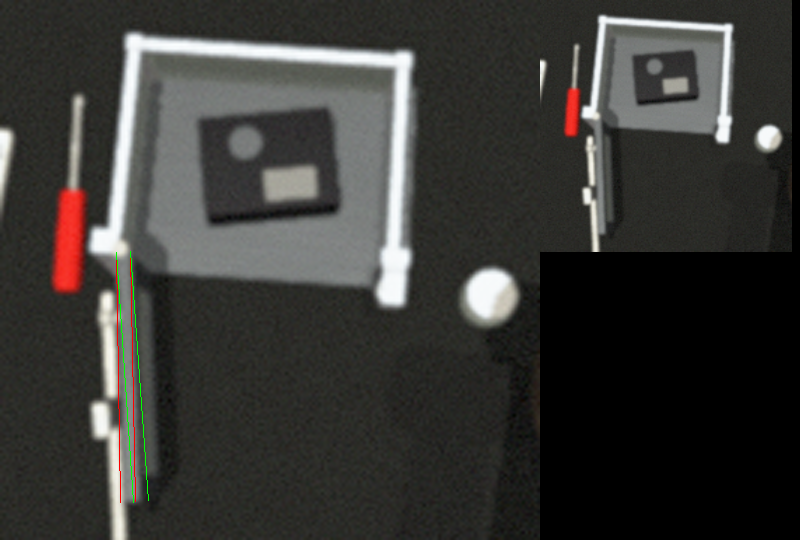

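```bash
python3 -c "
from workcell import env
print(env.close_job())"
```

```text
the job is handed in; nothing more can be done
None
```

I lifted the latch to light contact with the cap (about 4 N above the bar's weight), swung the gate to its stop (it resisted an 11 N push; last picture about 1.43–1.45 rad), let go and handed the job in at about 36 s; module, screwdriver and jar look unmoved, and I only saw the meter's edge after the swing.

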